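# Make up two hub repair kits, one in a lidded box

## Task

Make up two repair kits from the loose hardware in the middle of the bench: the long bolt and the bearing go into the lidded steel box, the short bolt and the small nut into the open wooden tray, one part to a compartment, each lying flat on the bottom. Open the box's hinged lid to load it and shut it fully afterwards. The large nut is not needed: leave it where it lies.

Things in the scene. Friction and masses are not known exactly. Their poses are not given: they have to be found in the camera images.
- kit_box: Grey steel box, fixed, 140 (x) by 190 (y) by 55 mm high, dark lid. Origin: centre of underside; z up; -x side faces roughly the robot, lid hinged along the top of the +x side. Walls, floor 5 mm; an inner wall along x at y=0 (top 47 mm above bench) makes two compartments 130 (x) by 87 mm (y), centred at y=+46, -46 mm; for the bearing set the fingers in line along box x, across y there is no room
- box_lid (a joint): Lid angle, rad: 0 shut; grows as the front edge rises and swings back; 1.57 upright, stop 1.9. Starts at 0 to 0.25. Stiff hinge: it stays where left and must be led all the way, about 4 N at the handle. Hinge line parallel to box y, at box x=+70 mm, 55.5 mm above the bench. Lid 6 mm thick, 140 by 190 mm. Open to 1.5 or more for gripper room over the box
- box_lid_handle (a point): Middle of the lid's handle, a round steel bar 11 mm thick, 95 mm long, parallel to box y, 35 mm off the lid's top, on thin posts 40 mm each side of the middle. 130 mm from the hinge along the lid, 41 mm square off it: with the lid shut at box x=-60, y=0, 96.5 mm above the bench. Can be pinched from above across the bar; the bar turns between the fingertips as the lid swings
- kit_tray: Open plywood tray, fixed, 140 (its x) by 190 (its y) by 30 mm high. Origin: centre of its underside; z up. Walls and floor 5 mm thick; an inner wall along its x at y=0 (top 26 mm above the bench) makes two equal compartments, each 130 (x) by 87 mm (y), centred at y=+46 and -46 mm
- long_bolt: Longer of two loose steel hexagon-head bolts, lying on the bench: shank 20 mm thick, 90 mm long; head 30 mm across flats, 13 mm tall. Origin on its axis at the centre of mass, 31 mm from the head's underside, 13 mm above the surface (head ends at x=-44 mm, tip at x=+59 mm). x from head to tip (tip dips 3 degrees in this level frame), z up. Grip across the shank at the origin. 0.3 kg
- short_bolt: The shorter bolt: shank 20 mm thick, 50 mm long; head 30 mm across flats, 13 mm tall. Origin on its axis 20 mm from the head's underside, 13 mm above the surface (head ends at x=-33 mm, tip at x=+30 mm). x from head to tip (tip dips 6 degrees in this level frame), z up. Grip across the shank at the origin. 0.2 kg
- bearing: Ball bearing lying flat: a round steel ring, 52 mm outside, 25 mm bore, 15 mm high, with a dark seal ring on its face. Origin at its centre, 7.5 mm above the surface; z is its axis. About 0.13 kg
- small_nut: The smaller of two loose steel hexagon nuts, lying flat: 30 mm across flats, 20 mm hole, 16 mm high. Origin at its centre, 8 mm above the surface; z is its axis; flats face its +x and -x and every 60 degrees between. 65 g
- large_nut: The larger hexagon nut, lying flat: 46 mm across flats, 30 mm hole, 24 mm high. Origin at its centre; z is its axis. Belongs to neither kit: to be left where it is
There are look-alikes about, which are no part of the job. Leave any pink look-alike of the short_bolt alone. What is shaped like the small_nut but yellow is not meant.

How it is judged:
By the outcome, as a careful person would: the job done as asked, in the order asked, and still so for the second after the job is handed in, with the robot touching nothing.
It also fails if it takes over 128 s, if anything falls off the work surface, if the arm or the gripper's body presses on something with over 40 N, if the wrist force passes 120 N, or if a joint passes its speed limit or range.

## Robot

A 6-joint arm with a two-finger parallel gripper is mounted at the origin on the work surface. World frame = base frame: x ahead of the robot, y to its left, z up, the work surface at z = 0. Lengths are in m, angles in rad, forces in N, time in s.
With the tool pointing down it reaches from about 0.375 to 0.975 m from the base axis. Payload 3.8 kg.
Tool frame: the origin (TCP) lies on the centre line of the jaws, within the pads' length; the fingertips stand 17 mm ahead of it and the grasp point (between the pads) lies 2 mm behind it (bot.tip_extent is the distance from the TCP to the fingertips, in m); z points along the fingers, y is the line along which they close (so a half turn about z gives the same grasp; the last joint's range is limited). The gripper opens to 85 mm and grips with 20 to 120 N. Pads are 22 mm wide; open, the fingers measure 114 mm over their backs; the gripper's body (76 mm by 85 mm) begins 54 mm behind the grasp point. The pads swing forward as they close: fully open they stand 13 mm farther back than shut.
Start: joints at [1.278, 0.264, 1.604, -0, 1.274, -0.037], TCP at [0.171, 0.653, 0.248] pointing down, gripper open.
Joint ranges: [-2.63, 2.63], [-0.94, 2.18], [0.31, 2.57], [-1.31, 4.45], [0, 2.66], [-2.55, 2.55]. Speed limits (rad/s): [2.57, 2.57, 3.14, 3.14, 3.14, 3.14].

## Interface

Orientations are given as a rotation vector (axis times angle).
In Python, from workcell import readout, read_camera, finish_job, bot gives the robot as it stands.
- The arm moves only by the tool jog_arm, never from a script. Its argument "deltas" is one flat list of numbers, 7 for each row, row after row: the shift along the tool's x, y, z in m, then the turn, a rotation vector about the tool's x, y, z in degrees, then the gripper command: -1 is shut, 1 is fully open, values between are in proportion. A call has 1 to 8 rows; each row is the pose to reach, as a shift and turn from the pose commanded when the call began, along the tool's axes at that moment; what a row does not reach only later rows make up. A row lasts 1/10 s, in which the tool goes at most 50 mm and 8.59 degrees, less where a joint would pass 70% of its speed; a pose out of reach is approached as far as the arm can. A call with a gripper value outside its range is refused whole. The fingers move at their own pace and stop on an object; "squeeze" is the grip in N (left out, the last holds). Time passes only in rows, so rows that repeat a pose let the fingers close. It gives the time, the measured TCP pose, the force, the opening and the grip force at its end, in the units of the state.
- readout.read_state(): the state, without advancing time (a new reading comes with each control period).
- read_camera(name): name is "scene" or "top"; returns a dict with "color" (480x640x3 uint8, blue, green, red), "fx", "fy", "cx", "cy" (pixels), "origin" and "attitude" of the camera in the world. Camera axes: x right, y down, z forward; pixel columns grow to the right and rows downward; lengths in m; the calibration is good to about 2 mm. A picture is of the moment at which its call begins. There is no depth.
- finish_job(): hands the job in; it is judged then, once.
The state is a dict: "time": time; "q": joint angles; "joint_vel": joint speeds; "joint_torque": joint torques, N m; "tool_pos": TCP position; "tcp_rot": TCP orientation; "wrist_force": force on the tool from outside, world axes, zero at the start; "torque": the same for the moment, N m; "width": opening from 0.0 (shut) to 1.0 (fully open); "grip_force": force on a finger pad.
Only numpy, scipy, OpenCV 4.12 (cv2) and the standard library are available. Lean on these libraries where they do the work, as an engineer would, in place of code of your own. Each camera call takes 0.05 s, during which the arm holds its last target. There are 200 camera calls.

## Working session

There is one attempt and no reset: what is moved stays moved. The work goes in short steps, Python scripts to look and compute and a tool call to move; the robot and the scene stay as the last step left them, time stands still between calls to the robot, and variables do not carry over. Pictures are saved under pics/ and viewed, at most 14 in all, crops included, and the job is handed in when it is done.

Besides the shell and the picture viewer there is one more tool, called after "Emit:" as name(argument=value, ...) on one line, values as JSON. jog_arm: Moves the arm, as the interface text tells. Its arguments: {"type":"object","properties":{"deltas":{"type":"array"},"squeeze":{"type":"number"}},"required":["deltas"]}

```bash
mkdir -p pics; ls; python3 - <<'E'
from workcell import readout, read_camera, bot
import cv2
for n in("scene","top"):
    c=read_camera(n); cv2.imwrite(f"pics/{n}0.png",c["color"])
    print(n,c["fx"],c["fy"],c["cx"],c["cy"],c["origin"],c["attitude"])
print(readout.read_state(), bot.tip_extent)
E
```

```text
pics
scene 436.9574429541178 436.9574429541178 322.4105356949601 241.9729436272246 [ 0.94639586 -0.0167049   0.67887577] [-1.89800197 -1.83232035  0.5663173 ]
top 466.059966701617 466.059966701617 325.8581380546819 240.91870547930813 [ 0.37362389 -0.00175442  0.94746853] [-2.14678462  2.12199936 -0.17023506]
{'time': 0.1, 'q': array([ 1.27809363e+00,  2.64687033e-01,  1.60523907e+00, -1.90547078e-05,
        1.27370919e+00, -3.69433340e-02]), 'joint_vel': array([-2.44134953e-05, -1.18944505e-03, -3.72214015e-03, -1.13484427e-03,
        1.34463905e-03,  8.68880260e-04]), 'joint_torque': array([-3.95910874e-04, -5.16706002e+01, -3.68589985e+01,  1.60911054e-05,
        6.34246957e-03,  1.52312288e-05]), 'tool_pos': array([0.17061601, 0.65243156, 0.2470794 ]), 'tcp_rot': array([-0.40060242, -3.11562502,  0.00316946]), 'wrist_force': array([ 0.62436909, -0.45976015,  0.68304551]), 'torque': array([ 0.02815232, -0.01394674, -0.02508948]), 'grip_force': 0.0, 'width': 1.002497803176428} 0.017
```

View pics/top0.png

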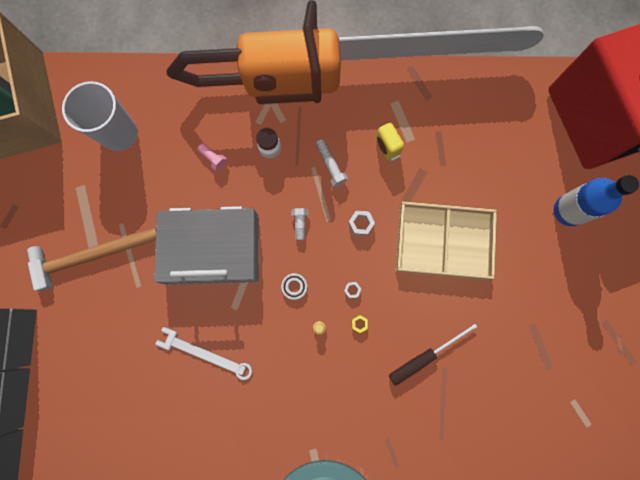

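View pics/scene0.png

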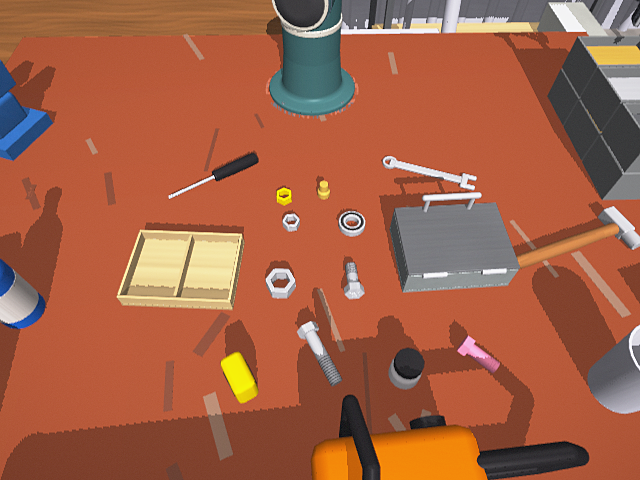

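Top view: box around (206,245), handle (198,273), tray (447,240), long bolt (331,163), head lower right, short bolt (300,222), head at top, bearing (294,286), small nut (353,290), large nut (361,222), yellow nut (360,324), pink bolt (212,157). The scene view agrees. Next I'll measure.

```bash
cat > h.py <<'E'
from workcell import readout, read_camera, bot
import cv2, numpy as np
from scipy.spatial.transform import Rotation as R
def ray(c,p):
    d=R.from_rotvec(c["attitude"]).as_matrix()@np.array([(p[0]-c["cx"])/c["fx"],(p[1]-c["cy"])/c["fy"],1]); return np.array(c["origin"]),d
def onz(c,p,z):
    o,d=ray(c,p); return o+d*(z-o[2])/d[2]
def tri(c1,p1,c2,p2):
    o1,d1=ray(c1,p1);o2,d2=ray(c2,p2)
    t=np.linalg.lstsq(np.c_[d1,-d2],o2-o1,rcond=None)[0]
    a,b=o1+t[0]*d1,o2+t[1]*d2; return (a+b)/2,np.linalg.norm(a-b)
def proj(c,P):
    v=R.from_rotvec(c["attitude"]).as_matrix().T@(np.array(P)-c["origin"]); return np.array([c["cx"]+c["fx"]*v[0]/v[2],c["cy"]+c["fy"]*v[1]/v[2]])
def blobs(c,kind,roi,amin=60):
    h=cv2.cvtColor(c["color"],cv2.COLOR_BGR2HSV)
    m=(h[...,1]<95)&(h[...,2]>60) if kind=="grey" else ((h[...,0]>14)&(h[...,0]<32)&(h[...,2]>110)&(h[...,1]<150))
    k=np.zeros(m.shape,np.uint8); x0,y0,x1,y1=roi; k[y0:y1,x0:x1]=m[y0:y1,x0:x1]
    return [q for q in cv2.findContours(k,cv2.RETR_EXTERNAL,cv2.CHAIN_APPROX_NONE)[0] if cv2.contourArea(q)>=amin]
E
python3 - <<'E'
from h import *
np.set_printoptions(precision=4,suppress=True)
T=read_camera("top");S=read_camera("scene")
im=T["color"][130:340,140:510]
cv2.imwrite("pics/topz.png",cv2.resize(im,None,fx=2.15,fy=2.15,interpolation=cv2.INTER_CUBIC))
im=S["color"][150:400,100:540]
cv2.imwrite("pics/scz.png",cv2.resize(im,None,fx=1.8,fy=1.8,interpolation=cv2.INTER_CUBIC))
for n,c,roi in(("T",T,(150,130,510,340)),("S",S,(110,150,540,400))):
  for k in("grey","wood"):
    for q in blobs(c,k,roi):
        r=cv2.minAreaRect(q); M=cv2.moments(q); ce=(M["m10"]/M["m00"],M["m01"]/M["m00"])
        print(n,k,np.round(ce,1),np.round(r[1],1),round(r[2],1),onz(c,ce,.01)[:2])
E
```

```text
T grey [169.5 333.3] [12. 19.] 90.0 [0.3395 0.3097]
T grey [464.9 331.8] [ 4.4 28.6] 56.3 [ 0.3494 -0.2735]
T grey [352.3 289.6] [16. 17.] 90.0 [ 0.4297 -0.0512]
T grey [293.8 286.1] [26. 26.] 90.0 [0.4353 0.0662]
T grey [361.2 222.5] [25.4 24.4] 5.2 [ 0.567  -0.0691]
T grey [299.5 221.8] [31. 17.] 90.0 [0.5672 0.0577]
T grey [207.3 246.6] [103. 104.] 90.0 [0.5135 0.2443]
T grey [446.8 240. ] [98.7 69.7] 5.0 [ 0.5326 -0.2434]
T grey [320.5 194.4] [54.4  3.8] 74.1 [0.6256 0.0153]
T grey [212.5 156.1] [26.2 12. ] 45.0 [0.7062 0.2437]
T grey [331.  164.4] [49.6 17. ] 63.4 [ 0.6905 -0.0059]
T grey [268.1 144.4] [26. 23.] 90.0 [0.7332 0.1273]
T grey [407.7 135. ] [12.6  8.2] 68.2 [ 0.7572 -0.1675]
T wood [318.9 327.4] [13. 12.] 90.0 [0.3544 0.0146]
T wood [446.6 240.2] [99.4 70.3] 5.0 [ 0.5322 -0.2429]
T wood [391.3 137.2] [20.2  9.4] 59.0 [ 0.7519 -0.1328]
S grey [400.9 379. ] [32.7 24.4] 27.4 [0.7394 0.1188]
S grey [470.8 348.2] [27.1 18. ] 35.5 [0.6943 0.2379]
S grey [319.4 351.3] [68.4 21. ] 63.4 [ 0.691  -0.0049]
S grey [330.9 320.4] [65.   4.7] 69.1 [0.6384 0.0161]
S grey [280.2 282.9] [30. 30.] 90.0 [ 0.5644 -0.0691]
S grey [352.5 282.4] [36. 20.] 90.0 [0.5675 0.0577]
S grey [160.9 262.5] [52.  61.1] 13.0 [ 0.5152 -0.2842]
S grey [208.2 265.2] [122.4  68.3] 2.4 [ 0.5238 -0.1988]
S grey [522.8 234.9] [36.1  3.6] 50.2 [0.4748 0.3894]
S grey [290.7 222. ] [17.6 17.3] 80.5 [ 0.4303 -0.0511]
S grey [351.3 223.2] [25. 27.] 90.0 [0.4369 0.0656]
S grey [451.6 244.2] [ 96.2 127.4] 86.3 [0.4918 0.2493]
S grey [191.  186.5] [ 3.8 52.8] 65.3 [ 0.3328 -0.2547]
S grey [429.3 171.9] [96.3 14.8] 14.0 [0.3058 0.2407]
S wood [182.7 269.6] [124.7  76.3] 2.4 [ 0.5315 -0.2431]
```

View pics/topz.png

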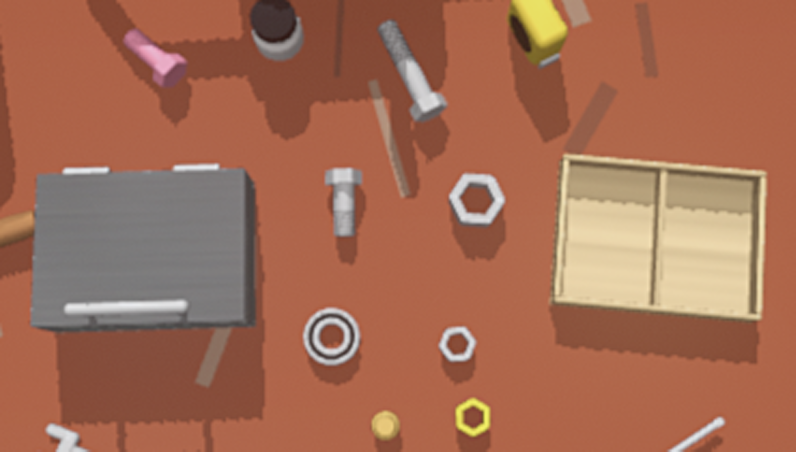

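View pics/scz.png

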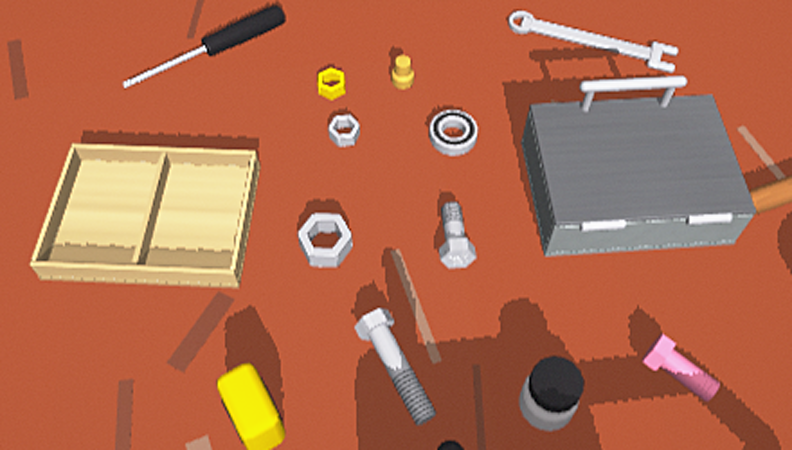

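Zoomed views: handle ends top (171,274),(226.5,272), scene (480,194),(424,199); the lid looks slightly open; small-nut corners point along world y.

```bash
python3 - <<'E'
from h import *
np.set_printoptions(precision=4,suppress=True)
T=read_camera("top");S=read_camera("scene")
a,e1=tri(T,(170.7,273.7),S,(480,194.4)); b,e2=tri(T,(226.5,271.9),S,(423.9,199.4))
print("handle",a,b,(a+b)/2,e1,e2,np.linalg.norm(a-b))
t=lambda x,y:(x/2.15+140,y/2.15+130); s=lambda x,y:(x/1.8+100,y/1.8+150)
for n,p,q in(("lid back +y",t(37,174),s(752,213)),("lid back -y",t(247,169),s(549,224)),("front +y",t(32,326),s(715,96)),("front -y",t(254,326),s(533,109)),
 ("tray fr+y",t(568,156),s(240,285)),("tray fr-y",t(765,173),s(32,263)),("tray nr+y",t(553,302),s(257,150)),("tray nr-y",t(760,318),s(74,145))):
    print(n,*tri(T,p,S,q))
# axis of bolts: contour -> world at z, PCA
for n,c,roi,z in(("longT",T,(316,136,350,188),.012),("longS",S,(298,318,345,388),.012),("shortT",T,(288,205,312,240),.012),("shortS",S,(340,255,368,300),.012),
 ("snutT",T,(340,278,366,300),.016),("snutS",S,(280,210,303,234),.016),("bearT",T,(278,272,310,302),.015),("bearS",S,(335,205,368,240),.015)):
    q=max(blobs(c,"grey",roi,40),key=cv2.contourArea)
    W=np.array([onz(c,p,z)[:2] for p in q[:,0]],np.float32)
    r=cv2.minAreaRect(W*1000); M=cv2.moments(W*1000)
    poly=W.mean(0); 
    vx=cv2.fitLine(W*1000,cv2.DIST_L2,0,.01,.01).ravel()
    d=vx[:2];pr=W@d
    print(n,"rectc",np.array(r[0])/1000,np.round(r[1],1),round(r[2],1),"axis",d,"ends",W[pr.argmin()],W[pr.argmax()],np.ptp(pr))
E
```

```text
handle [0.4494 0.285  0.1007] [0.4544 0.185  0.0964] [0.4519 0.235  0.0986] 0.000791044257699477 0.0021376921631448454 0.10020009458709067
lid back +y [0.5759 0.333  0.0565] 0.0021117643041028565
lid back -y [0.5825 0.1414 0.058 ] 0.0021727056795555937
front +y [0.438  0.3299 0.0609] 0.005265267947259736
front -y [0.4414 0.1388 0.0511] 0.013469527554225914
tray fr+y [ 0.61   -0.1527  0.0088] 0.010527207494326347
tray fr-y [ 0.591  -0.3383  0.028 ] 0.002221397635415541
tray nr+y [ 0.4675 -0.1386  0.0274] 0.0007319426629592096
tray nr-y [ 0.4548 -0.3273  0.0269] 0.002793224934418904
longT rectc [ 0.6959 -0.0032] [107.8  35.6] 26.4 axis [0.9002 0.4355] ends [ 0.6434 -0.0187] [0.7455 0.0179] 0.107902944
longS rectc [ 0.6928 -0.0031] [111.2  34.4] 27.3 axis [0.9044 0.4267] ends [ 0.6392 -0.0202] [0.7442 0.0186] 0.111474216
shortT rectc [0.5634 0.0576] [64.7 35. ] 0.6 axis [0.9991 0.0431] ends [0.5311 0.0475] [0.5956 0.0694] 0.065360844
shortS rectc [0.5628 0.0593] [34.6 72.8] 88.1 axis [0.9997 0.0262] ends [0.5262 0.0526] [0.5994 0.0645] 0.07351661
snutT rectc [ 0.4287 -0.0512] [31.7 33.9] 0.7 axis [0.7933 0.6088] ends [ 0.4149 -0.0602] [ 0.4444 -0.0422] 0.03439483
snutS rectc [ 0.435  -0.0505] [42.3 33.1] 10.4 axis [0.9941 0.1085] ends [ 0.4131 -0.0484] [ 0.4564 -0.0502] 0.04286936
bearT rectc [0.4354 0.0655] [51.8 52. ] 0.7 axis [0.7145 0.6996] ends [0.4156 0.0471] [0.455 0.084] 0.053939432
bearS rectc [0.4408 0.0654] [52.2 60.1] 88.2 axis [ 0.993  -0.1182] ends [0.411  0.0744] [0.4707 0.0583] 0.06115529
```

```bash
cat >> h.py <<'E'
def go(x,y,z,psi_deg,s=None):
    "shift (mm) and turn (deg) in tool axes from the present pose to a tool-down pose with jaw line at psi"
    s=s or readout.read_state(); p=np.deg2rad(psi_deg); R0=R.from_rotvec(s["tcp_rot"])
    Y=np.array([np.cos(p),np.sin(p),0]); Z=np.array([0,0,-1.]); G=R.from_matrix(np.c_[np.cross(Y,Z),Y,Z])
    print("mm",np.round(R0.inv().apply(np.array([x,y,z])-s["tool_pos"])*1000,1),"deg",np.round((R0.inv()*G).as_rotvec(degrees=True),2))
E
python3 -c "
from h import *
go(.452,.235,.19,2.4)"
```

```text
mm [-377.9 -333.    58. ] deg [-4.000e-02  3.000e-02  7.294e+01]
```

Emit:
jog_arm(deltas=[-0.378,-0.333,0.058,0,0,73,1,-0.378,-0.333,0.058,0,0,73,1,-0.378,-0.333,0.058,0,0,73,1,-0.378,-0.333,0.058,0,0,73,1,-0.378,-0.333,0.058,0,0,73,1,-0.378,-0.333,0.058,0,0,73,1,-0.378,-0.333,0.058,0,0,73,1,-0.378,-0.333,0.058,0,0,73,1], squeeze=50)

```text
time: 1.1
tool_pos: [0.3936, 0.3218, 0.2026]
tcp_rot: [2.097, 2.339, 0.001]
wrist_force: [1.6, 0.0, 0.8]
width: 1.0
grip_force: 0.0
```

```bash
python3 -c "
from h import *
go(.452,.235,.19,2.4)"
```

```text
mm [-92.6  48.6  12.6] deg [ 0.05 -0.03  3.86]
```

Emit:
jog_arm(deltas=[-0.09,0.049,0.012,0,0,3.8,1,-0.09,0.049,0.012,0,0,3.8,1,-0.09,0.049,0.012,0,0,3.8,1,-0.09,0.049,0.012,0,0,3.8,1,-0.09,0.049,0.012,0,0,3.8,1])

```text
time: 1.6
tool_pos: [0.4515, 0.2403, 0.1906]
tcp_rot: [-2.166, -2.274, -0.0]
wrist_force: [0.3, 0.1, 0.3]
width: 1.004
grip_force: 0.0
```

```bash
python3 - <<'E'
from h import *
go(.452,.235,.099,2.4)
T=read_camera("top");S=read_camera("scene")
a=T["color"][190:340,140:340];b=S["color"][130:280,360:560]
cv2.imwrite("pics/h1.png",cv2.resize(np.vstack([a,b]),None,fx=2,fy=2,interpolation=cv2.INTER_CUBIC))
E
```

```text
mm [-5.4  0.3 91.6] deg [-0.01 -0.03  0.39]
```

View pics/h1.png

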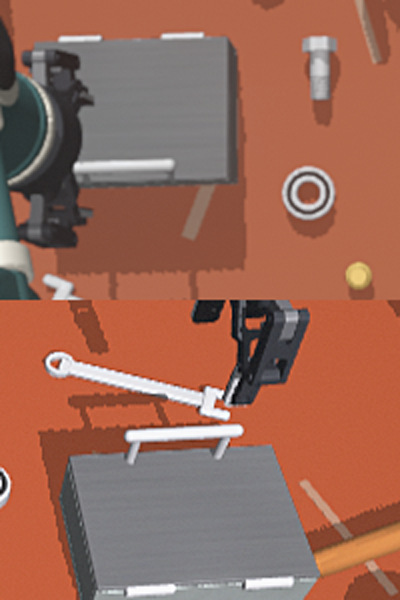

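Gripper over the handle bar, jaws along box x, consistent with the perspective at its height (tip px about 78,85 in the crop). Descending.

Emit:
jog_arm(deltas=[-0.005,0,0.045,0,0,0.4,1,-0.005,0,0.07,0,0,0.4,1,-0.005,0,0.0915,0,0,0.4,1,-0.005,0,0.0915,0,0,0.4,1,-0.005,0,0.0915,0,0,0.4,-1,-0.005,0,0.0915,0,0,0.4,-1,-0.005,0,0.0915,0,0,0.4,-1,-0.005,0,0.0915,0,0,0.4,-1], squeeze=40)

```text
time: 2.5
tool_pos: [0.4529, 0.2352, 0.1004]
tcp_rot: [2.174, 2.267, 0.004]
wrist_force: [-0.7, 0.5, 0.4]
width: 0.331
grip_force: 0.0
```

Emit:
jog_arm(deltas=[0,0,0,0,0,0,-1,0,0,0,0,0,0,-1,0,0,0,0,0,0,-1])

```text
time: 2.8
tool_pos: [0.4519, 0.2348, 0.0993]
tcp_rot: [-2.175, -2.267, -0.0]
wrist_force: [-1.9, 1.2, 2.1]
width: 0.111
grip_force: 38.9
```

Emit:
jog_arm(deltas=[0,0.004,-0.01,0,0,0,-1,0,0.01,-0.022,0,0,0,-1,0,0.017,-0.034,0,0,0,-1,0,0.0255,-0.045,0,0,0,-1,0,0.035,-0.055,0,0,0,-1,0,0.045,-0.0635,0,0,0,-1,0,0.056,-0.0715,0,0,0,-1,0,0.068,-0.078,0,0,0,-1])

```text
time: 3.6
tool_pos: [0.5181, 0.2375, 0.1801]
tcp_rot: [-2.172, -2.264, 0.007]
wrist_force: [-12.2, -0.1, 12.0]
width: 0.111
grip_force: 39.2
```

Emit:
jog_arm(deltas=[0,0.0115,-0.008,0,0,0,-1,0,0.0245,-0.0125,0,0,0,-1,0,0.0375,-0.0155,0,0,0,-1,0,0.051,-0.0175,0,0,0,-1,0,0.065,-0.0175,0,0,0,-1,0,0.0785,-0.0165,0,0,0,-1,0,0.092,-0.014,0,0,0,-1,0,0.105,-0.01,0,0,0,-1])

```text
time: 4.4
tool_pos: [0.6269, 0.2418, 0.1886]
tcp_rot: [2.174, 2.266, 0.003]
wrist_force: [-2.4, 0.6, 5.1]
width: 0.108
grip_force: 42.2
```

Emit:
jog_arm(deltas=[0,0,0,0,0,0,-0.45,0,0,0,0,0,0,-0.45,0,0,0,0,0,0,-0.45,0,0,-0.03,0,0,0,-0.45,0,0,-0.07,0,0,0,-0.45,0,0,-0.1,0,0,0,-0.45,0,0,-0.1,0,0,0,-0.45])

```text
time: 5.1
tool_pos: [0.6274, 0.2428, 0.2941]
tcp_rot: [2.171, 2.264, 0.015]
wrist_force: [0.4, -1.1, 0.5]
width: 0.274
grip_force: 0.0
```

```bash
python3 - <<'E'
from h import *
go(.688,-.006,.20,-63.2)
T=read_camera("top");S=read_camera("scene")
a=T["color"][190:340,140:340];b=S["color"][130:280,360:560]
cv2.imwrite("pics/h2.png",cv2.resize(np.vstack([a,b]),None,fx=2,fy=2,interpolation=cv2.INTER_CUBIC))
E
```

```text
mm [-251.4   49.1   93.9] deg [ 0.45 -0.49 65.6 ]
```

View pics/h2.png

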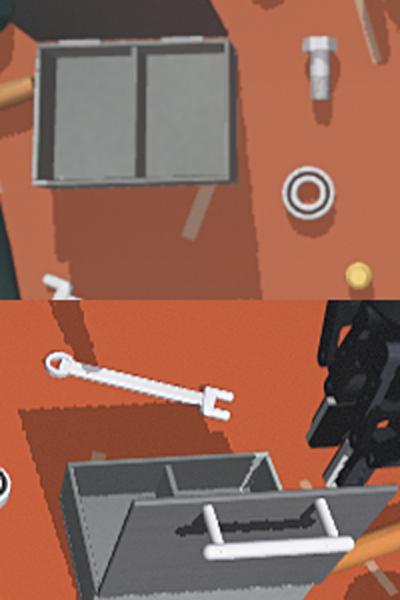

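The lid stands upright, box open (rim crop corners (38,42),(234,40),(36,185),(235,184)).

Emit:
jog_arm(deltas=[-0.251,0.049,0.094,0,0,65.6,0.3,-0.251,0.049,0.094,0,0,65.6,0.3,-0.251,0.049,0.094,0,0,65.6,0.3,-0.251,0.049,0.094,0,0,65.6,0.3,-0.251,0.049,0.094,0,0,65.6,0.3,-0.251,0.049,0.094,0,0,65.6,0.3,-0.251,0.049,0.094,0,0,65.6,0.3,-0.251,0.049,0.094,0,0,65.6,0.3])

```text
time: 6.0
tool_pos: [0.6823, -0.0083, 0.1894]
tcp_rot: [-3.057, -0.716, 0.009]
wrist_force: [-0.1, 0.1, -0.1]
width: 0.648
grip_force: 0.0
```

Emit:
jog_arm(deltas=[0,0,0,0,0,0,0.3,0,0,0,0,0,0,0.3])

```text
time: 6.2
tool_pos: [0.6832, -0.0068, 0.1914]
tcp_rot: [-3.055, -0.731, 0.004]
wrist_force: [0.3, 0.1, -0.1]
width: 0.652
grip_force: 0.0
```

```bash
python3 - <<'E'
from h import *
go(.688,-.006,.019,-63.2)
T=read_camera("top")
P=[onz(T,(x/2+140,y/2+190),.055)[:2] for x,y in((38,42),(234,40),(36,185),(235,184))]
print(np.round(P,4),np.mean(P,0), np.round(readout.read_state()["joint_vel"],3))
E
```

```text
mm [  5.    1.7 172.4] deg [-0.07  0.13  0.13]
[[0.5764 0.3311]
 [0.5806 0.1387]
 [0.4363 0.3232]
 [0.4394 0.1327]] [0.50817504 0.23141856] [ 0.002 -0.006 -0.01   0.    -0.     0.007]
```

Emit:
jog_arm(deltas=[0.005,0.002,0.05,0,0,0,0.3,0.005,0.002,0.1,0,0,0,0.3,0.005,0.002,0.14,0,0,0,0.3,0.005,0.002,0.16,0,0,0,0.3,0.005,0.002,0.172,0,0,0,0.3,0.005,0.002,0.172,0,0,0,0.3,0.005,0.002,0.172,0,0,0,-1,0.005,0.002,0.172,0,0,0,-1], squeeze=60)

```text
time: 7.05
tool_pos: [0.6916, -0.0064, 0.0235]
tcp_rot: [3.055, 0.728, 0.006]
wrist_force: [-0.6, 0.3, 0.6]
width: 0.322
grip_force: 0.0
```

Emit:
jog_arm(deltas=[0,0,0,0,0,0,-1,0,0,0,0,0,0,-1,0,0,0,0,0,0,-1])

```text
time: 7.35
tool_pos: [0.6915, -0.0063, 0.0237]
tcp_rot: [3.055, 0.728, 0.006]
wrist_force: [-1.2, 1.0, 5.5]
width: 0.204
grip_force: 58.7
```

Emit:
jog_arm(deltas=[0,0,-0.02,0,0,0,-1,0,0,-0.05,0,0,0,-1,0,0,-0.09,0,0,0,-1,0,0,-0.12,0,0,0,-1,0,0,-0.13,0,0,0,-1,0,0,-0.13,0,0,0,-1])

```text
time: 7.95
tool_pos: [0.6909, -0.0065, 0.1532]
tcp_rot: [3.055, 0.727, 0.006]
wrist_force: [0.4, -0.7, -2.7]
width: 0.205
grip_force: 58.9
```

```bash
python3 - <<'E'
from h import *
go(.4995,.2785,.15,-87.8)
print(readout.read_state()["width"])
T=read_camera("top");S=read_camera("scene")
a=T["color"][90:240,240:440];b=S["color"][200:350,220:420]
cv2.imwrite("pics/h3.png",cv2.resize(np.vstack([a,b]),None,fx=2,fy=2,interpolation=cv2.INTER_CUBIC))
E
```

```text
mm [ -42.4 -340.7    2.3] deg [ 0.07 -0.23 24.59]
0.20508824420751143
```

View pics/h3.png

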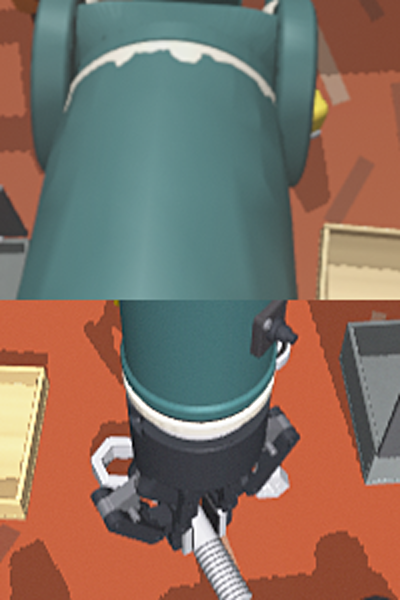

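The long bolt is held (head toward the gripper's near side, tip at crop (235,590)). I'll route around the open lid.

```bash
python3 - <<'E'
from h import *
go(.49,.02,.15,-87.8)
E
```

```text
mm [-165.3 -113.    -0.3] deg [-0.05  0.15 24.59]
```

Emit:
jog_arm(deltas=[-0.165,-0.113,0,0,0,24.6,-1,-0.165,-0.113,0,0,0,24.6,-1,-0.165,-0.113,0,0,0,24.6,-1,-0.165,-0.113,0,0,0,24.6,-1,-0.165,-0.113,0,0,0,24.6,-1,-0.165,-0.113,0,0,0,24.6,-1,-0.165,-0.113,0,0,0,24.6,-1,-0.165,-0.113,0,0,0,24.6,-1])

```text
time: 8.85
tool_pos: [0.4929, 0.02, 0.151]
tcp_rot: [3.141, 0.06, 0.001]
wrist_force: [0.2, -0.4, -2.5]
width: 0.204
grip_force: 59.2
```

```bash
python3 - <<'E'
from h import *
go(.502,.279,.12,-87.8)
E
```

```text
mm [  18.9 -258.5   31. ] deg [ 0.   -0.04 -0.02]
```

Emit:
jog_arm(deltas=[0.019,-0.258,0.03,0,0,0,-1,0.019,-0.258,0.03,0,0,0,-1,0.019,-0.258,0.03,0,0,0,-1,0.019,-0.258,0.03,0,0,0,-1,0.019,-0.258,0.03,0,0,0,-1,0.019,-0.258,0.03,0,0,0,-1,0.019,-0.258,0.03,0,0,0,-1,0.019,-0.258,0.03,0,0,0,-1])

```text
time: 9.65
tool_pos: [0.501, 0.2781, 0.1206]
tcp_rot: [3.14, 0.061, -0.001]
wrist_force: [-0.1, -0.3, -2.6]
width: 0.207
grip_force: 59.5
```

```bash
python3 - <<'E'
from h import *
go(.502,.279,.031,-87.8)
print(readout.read_state()["joint_vel"].round(3))
E
```

```text
mm [ 1.1 -1.  89.6] deg [0.07 0.04 0.01]
[-0.024 -0.018  0.018  0.001  0.     0.002]
```

Emit:
jog_arm(deltas=[0.001,-0.001,0.03,0,0,0,-1,0.001,-0.001,0.055,0,0,0,-1,0.001,-0.001,0.075,0,0,0,-1,0.001,-0.001,0.085,0,0,0,-1,0.001,-0.001,0.09,0,0,0,-1,0.001,-0.001,0.09,0,0,0,-1,0.001,-0.001,0.09,0,0,0,-1])

```text
time: 10.35
tool_pos: [0.5026, 0.2797, 0.0322]
tcp_rot: [-3.14, -0.059, -0.003]
wrist_force: [0.3, 0.1, -2.1]
width: 0.204
grip_force: 59.6
```

Emit:
jog_arm(deltas=[0,0,0.003,0,0,0,-1,0,0,0.003,0,0,0,-0.15,0,0,0.003,0,0,0,-0.15,0,0,0.003,0,0,0,-0.15,0,0,-0.02,0,0,0,-0.15,0,0,-0.06,0,0,0,-0.15,0,0,-0.1,0,0,0,-0.15,0,0,-0.12,0,0,0,-0.15])

```text
time: 11.15
tool_pos: [0.5036, 0.2808, 0.1556]
tcp_rot: [-3.138, -0.06, -0.009]
wrist_force: [-0.1, 0.9, 0.7]
width: 0.425
grip_force: 0.0
```

```bash
python3 - <<'E'
from h import *
go(.435,.0655,.15,2,)
E
```

```text
mm [-76.8 212.6   4.6] deg [  0.14  -0.38 -89.8 ]
```

Emit:
jog_arm(deltas=[-0.077,0.213,0.004,0,0,-89.8,0.8,-0.077,0.213,0.004,0,0,-89.8,0.8,-0.077,0.213,0.004,0,0,-89.8,0.8,-0.077,0.213,0.004,0,0,-89.8,0.8,-0.077,0.213,0.004,0,0,-89.8,0.8,-0.077,0.213,0.004,0,0,-89.8,0.8,-0.077,0.213,0.004,0,0,-89.8,0.8,-0.077,0.213,0.004,0,0,-89.8,0.8])

```text
time: 11.95
tool_pos: [0.4328, 0.0635, 0.1476]
tcp_rot: [2.58, 1.792, 0.002]
wrist_force: [-0.2, 0.2, -0.2]
width: 0.903
grip_force: 0.0
```

Emit:
jog_arm(deltas=[0,0,0,0,0,-22,0.8,0,0,0,0,0,-22,0.8,0,0,0,0,0,-22,0.8,0,0,0,0,0,-22,0.8])

```text
time: 12.35
tool_pos: [0.4329, 0.064, 0.1474]
tcp_rot: [2.196, 2.246, 0.001]
wrist_force: [-0.3, -0.7, -0.1]
width: 0.899
grip_force: 0.0
```

```bash
python3 - <<'E'
from h import *
go(.435,.0655,.014,2,)
print(readout.read_state()["joint_vel"].round(3))
E
```

```text
mm [  1.5   2.1 133.4] deg [ 0.04 -0.   -0.7 ]
[ 0.001  0.003 -0.001 -0.001 -0.002  0.077]
```

Emit:
jog_arm(deltas=[0.0015,0.002,0.05,0,0,0,0.8,0.0015,0.002,0.09,0,0,0,0.8,0.0015,0.002,0.115,0,0,0,0.8,0.0015,0.002,0.13,0,0,0,0.8,0.0015,0.002,0.131,0,0,0,0.8,0.0015,0.002,0.131,0,0,0,-1,0.0015,0.002,0.131,0,0,0,-1,0.0015,0.002,0.131,0,0,0,-1], squeeze=50)

```text
time: 13.15
tool_pos: [0.4364, 0.0657, 0.0178]
tcp_rot: [2.195, 2.244, 0.004]
wrist_force: [-0.4, -0.2, 4.0]
width: 0.576
grip_force: 52.3
```

Emit:
jog_arm(deltas=[0,0,0,0,0,0,-1,0,0,0,0,0,0,-1,0,0,-0.03,0,0,0,-1,0,0,-0.07,0,0,0,-1,0,0,-0.1,0,0,0,-1,0,0,-0.1,0,0,0,-1])

```text
time: 13.75
tool_pos: [0.4388, 0.0658, 0.1212]
tcp_rot: [2.192, 2.241, 0.013]
wrist_force: [-0.5, 0.5, -1.4]
width: 0.579
grip_force: 52.9
```

```bash
python3 - <<'E'
from h import *
go(.508,.187,.12,2)
E
```

```text
mm [119.6  71.8   2.1] deg [ 0.62 -0.04 -0.73]
```

Emit:
jog_arm(deltas=[0.12,0.072,0.002,0,0,-0.7,-1,0.12,0.072,0.002,0,0,-0.7,-1,0.12,0.072,0.002,0,0,-0.7,-1,0.12,0.072,0.002,0,0,-0.7,-1,0.12,0.072,0.002,0,0,-0.7,-1,0.12,0.072,0.002,0,0,-0.7,-1,0.12,0.072,0.002,0,0,-0.7,-1])

```text
time: 14.45
tool_pos: [0.5028, 0.1859, 0.1133]
tcp_rot: [-2.183, -2.258, 0.002]
wrist_force: [0.2, 2.0, -2.3]
width: 0.577
grip_force: 52.8
```

```bash
python3 - <<'E'
from h import *
go(.508,.187,.0245,2)
T=read_camera("top");S=read_camera("scene")
a=T["color"][190:340,140:340];b=S["color"][130:280,360:560]
cv2.imwrite("pics/h4.png",cv2.resize(np.vstack([a,b]),None,fx=2,fy=2,interpolation=cv2.INTER_CUBIC))
E
```

```text
mm [ 1.   5.3 88.8] deg [-0.09  0.04 -0.08]
```

View pics/h4.png

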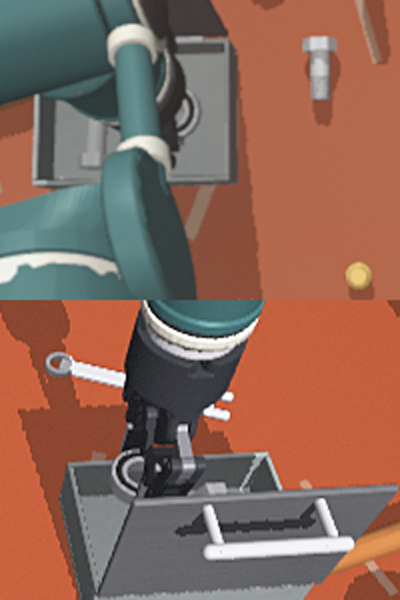

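The bearing is held and looks round in both views (top crop (185,115), scene crop (128,475)), so it is level. The long bolt lies in the +y compartment. Lowering.

Emit:
jog_arm(deltas=[0.001,0.004,0.03,0,0,0,-1,0.001,0.004,0.06,0,0,0,-1,0.001,0.004,0.078,0,0,0,-1,0.001,0.004,0.086,0,0,0,-1,0.001,0.004,0.0885,0,0,0,-1,0.001,0.004,0.0885,0,0,0,-1,0.001,0.004,0.0885,0,0,0,-1])

```text
time: 15.25
tool_pos: [0.5091, 0.1884, 0.0268]
tcp_rot: [2.182, 2.259, 0.003]
wrist_force: [-1.1, -0.3, -1.4]
width: 0.579
grip_force: 52.8
```

Emit:
jog_arm(deltas=[0,0,0.003,0,0,0,-1,0,0,0.004,0,0,0,-1,0,0,0.004,0,0,0,0.5,0,0,0.004,0,0,0,0.5,0,0,0.004,0,0,0,0.5,0,0,-0.03,0,0,0,0.5,0,0,-0.08,0,0,0,0.5,0,0,-0.11,0,0,0,0.5])

```text
time: 16.05
tool_pos: [0.5092, 0.1886, 0.1386]
tcp_rot: [2.182, 2.258, 0.004]
wrist_force: [0.4, -0.4, 0.3]
width: 0.746
grip_force: 0.0
```

```bash
python3 - <<'E'
from h import *
go(.5615,.058,.14,-88)
E
```

```text
mm [-132.3   47.8   -1.4] deg [ 0.1  -0.18 89.98]
```

Emit:
jog_arm(deltas=[-0.05,-0.01,0,0,0,0,0.3,-0.1,-0.01,0,0,0,8,0.3,-0.132,0,0,0,0,90,0.3,-0.132,0.048,0,0,0,90,0.3,-0.132,0.048,0,0,0,90,0.3,-0.132,0.048,0,0,0,90,0.3,-0.132,0.048,0,0,0,90,0.3,-0.132,0.048,0,0,0,90,0.3])

```text
time: 16.85
tool_pos: [0.5604, 0.0578, 0.1352]
tcp_rot: [-3.019, -0.867, 0.001]
wrist_force: [-0.2, -0.4, 0.2]
width: 0.651
grip_force: 0.0
```

Emit:
jog_arm(deltas=[0,0,0,0,0,30,0.3,0,0,0,0,0,30,0.3,0,0,0,0,0,30,0.3,0,0,0,0,0,30,0.3,0,0,0,0,0,30,0.3])

```text
time: 17.35
tool_pos: [0.5604, 0.0579, 0.1354]
tcp_rot: [3.141, 0.066, -0.0]
wrist_force: [0.8, -0.9, -0.3]
width: 0.65
grip_force: 0.0
```

```bash
python3 - <<'E'
from h import *
go(.5615,.058,.021,-88)
T=read_camera("top");S=read_camera("scene")
a=T["color"][190:340,140:340];b=S["color"][130:280,360:560]
cv2.imwrite("pics/h5.png",cv2.resize(np.vstack([a,b]),None,fx=2,fy=2,interpolation=cv2.INTER_CUBIC))
E
```

```text
mm [  1.2  -0.  114.4] deg [-0.    0.01  0.41]
```

View pics/h5.png

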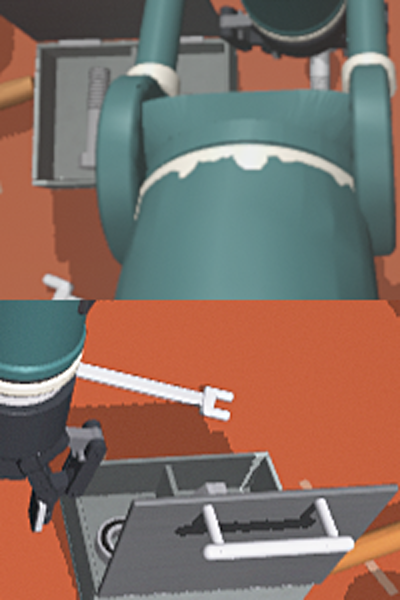

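The long bolt lies flat in its compartment (97,115) and the bearing flat in the other (scene crop (112,540)). Now the short bolt.

Emit:
jog_arm(deltas=[0.001,0,0.045,0,0,0.4,0.3,0.001,0,0.08,0,0,0.4,0.3,0.001,0,0.105,0,0,0.4,0.3,0.001,0,0.1135,0,0,0.4,0.3,0.001,0,0.1135,0,0,0.4,0.3,0.001,0,0.1135,0,0,0.4,-1,0.001,0,0.1135,0,0,0.4,-1,0.001,0,0.1135,0,0,0.4,-1], squeeze=60)

```text
time: 18.25
tool_pos: [0.5633, 0.0581, 0.0242]
tcp_rot: [-3.141, -0.056, -0.006]
wrist_force: [-0.4, 0.2, 3.5]
width: 0.207
grip_force: 58.5
```

Emit:
jog_arm(deltas=[0,0,0,0,0,0,-1,0,0,0,0,0,0,-1,0,0,-0.02,0,0,0,-1,0,0,-0.06,0,0,0,-1,0,0,-0.1,0,0,0,-1,0,0,-0.1,0,0,0,-1])

```text
time: 18.85
tool_pos: [0.5663, 0.0583, 0.1289]
tcp_rot: [-3.14, -0.055, -0.019]
wrist_force: [2.2, -0.1, -1.0]
width: 0.208
grip_force: 59.0
```

```bash
python3 - <<'E'
from h import *
go(.534,-.193,.12,-94.5)
E
```

```text
mm [-41.3 250.    8.3] deg [-0.06 -0.71  6.52]
```

Emit:
jog_arm(deltas=[-0.041,0.25,0.008,0,-0.5,6.5,-1,-0.041,0.25,0.008,0,-0.5,6.5,-1,-0.041,0.25,0.008,0,-0.5,6.5,-1,-0.041,0.25,0.008,0,-0.5,6.5,-1,-0.041,0.25,0.008,0,-0.5,6.5,-1,-0.041,0.25,0.008,0,-0.5,6.5,-1,-0.041,0.25,0.008,0,-0.5,6.5,-1,-0.041,0.25,0.008,0,-0.5,6.5,-1])

```text
time: 19.65
tool_pos: [0.5287, -0.1924, 0.1132]
tcp_rot: [-3.138, 0.123, 0.016]
wrist_force: [-1.3, -0.4, -2.1]
width: 0.205
grip_force: 59.3
```

```bash
python3 - <<'E'
from h import *
go(.534,-.193,.0295,-94.5)
E
```

```text
mm [ 6.2  0.2 83.6] deg [-0.03  0.59  0.01]
```

Emit:
jog_arm(deltas=[0.006,0,0.03,0,0.5,0,-1,0.006,0,0.055,0,0.5,0,-1,0.006,0,0.074,0,0.5,0,-1,0.006,0,0.082,0,0.5,0,-1,0.006,0,0.085,0,0.5,0,-1,0.006,0,0.085,0,0.5,0,-1])

```text
time: 20.25
tool_pos: [0.5346, -0.1921, 0.0296]
tcp_rot: [-3.139, 0.12, 0.002]
wrist_force: [0.7, 1.2, -2.9]
width: 0.202
grip_force: 59.4
```

Emit:
jog_arm(deltas=[0,0,0,0,0,0,-0.15,0,0,0,0,0,0,-0.15,0,0,0,0,0,0,-0.15,0,0,-0.03,0,0,0,-0.15,0,0,-0.07,0,0,0,-0.15,0,0,-0.1,0,0,0,-0.15,0,0,-0.1,0,0,0,-0.15])

```text
time: 20.95
tool_pos: [0.5387, -0.1954, 0.135]
tcp_rot: [3.135, -0.123, 0.016]
wrist_force: [1.6, 0.3, 0.6]
width: 0.428
grip_force: 0.0
```

```bash
python3 - <<'E'
from h import *
go(.429,-.0505,.12,0)
E
```

```text
mm [-120.8 -135.9   13.2] deg [  0.67  -0.28 -94.48]
```

```bash
python3 - <<'E'
from h import *
go(.429,-.0505,.12,-60)
E
```

```text
mm [-120.8 -135.9   13.2] deg [  0.4   -0.52 -34.48]
```

Emit:
jog_arm(deltas=[-0.121,-0.136,0.013,0,0,-34.5,0.2,-0.121,-0.136,0.013,0,0,-34.5,0.2,-0.121,-0.136,0.013,0,0,-34.5,0.2,-0.121,-0.136,0.013,0,0,-34.5,0.2,-0.121,-0.136,0.013,0,0,-34.5,0.2,-0.121,-0.136,0.013,0,0,-34.5,0.2,-0.121,-0.136,0.013,0,0,-34.5,0.2])

```text
time: 21.65
tool_pos: [0.4257, -0.0494, 0.1163]
tcp_rot: [3.034, 0.811, 0.002]
wrist_force: [0.1, -0.3, 0.2]
width: 0.602
grip_force: 0.0
```

```bash
python3 - <<'E'
from h import *
go(.429,-.0505,.019,-60)
E
```

```text
mm [ 2.2  2.5 97.3] deg [ 0.1  -0.04 -0.07]
```

Emit:
jog_arm(deltas=[0.002,0.0025,0.04,0,0,0,0.2,0.002,0.0025,0.075,0,0,0,0.2,0.002,0.0025,0.092,0,0,0,0.2,0.002,0.0025,0.097,0,0,0,0.2,0.002,0.0025,0.097,0,0,0,0.2,0.002,0.0025,0.097,0,0,0,-1,0.002,0.0025,0.097,0,0,0,-1,0.002,0.0025,0.097,0,0,0,-1], squeeze=40)

```text
time: 22.45
tool_pos: [0.4294, -0.0504, 0.0204]
tcp_rot: [3.032, 0.813, 0.005]
wrist_force: [0.7, -1.3, 3.8]
width: 0.344
grip_force: 39.8
```

Emit:
jog_arm(deltas=[0,0,0,0,0,0,-1,0,0,0,0,0,0,-1,0,0,-0.02,0,0,0,-1,0,0,-0.06,0,0,0,-1,0,0,-0.1,0,0,0,-1,0,0,-0.1,0,0,0,-1])

```text
time: 23.05
tool_pos: [0.432, -0.0504, 0.1247]
tcp_rot: [3.029, 0.812, 0.016]
wrist_force: [1.1, 0.0, -0.2]
width: 0.343
grip_force: 39.9
```

```bash
python3 - <<'E'
from h import *
go(.526,-.284,.12,-85)
E
```

```text
mm [-35.5 249.2   6.2] deg [ 0.32 -0.58 25.02]
```

Emit:
jog_arm(deltas=[-0.035,0.249,0.006,0,0,25,-1,-0.035,0.249,0.006,0,0,25,-1,-0.035,0.249,0.006,0,0,25,-1,-0.035,0.249,0.006,0,0,25,-1,-0.035,0.249,0.006,0,0,25,-1,-0.035,0.249,0.006,0,0,25,-1,-0.035,0.249,0.006,0,0,25,-1,-0.035,0.249,0.006,0,0,25,-1])

```text
time: 23.85
tool_pos: [0.5206, -0.2816, 0.1118]
tcp_rot: [-3.137, -0.138, 0.004]
wrist_force: [-0.5, -0.7, -1.2]
width: 0.349
grip_force: 40.0
```

```bash
python3 - <<'E'
from h import *
go(.526,-.284,.026,-85)
E
```

```text
mm [ 5.4  3.  85.8] deg [-0.09  0.13  0.02]
```

Emit:
jog_arm(deltas=[0.005,0.003,0.03,0,0,0,-1,0.005,0.003,0.058,0,0,0,-1,0.005,0.003,0.077,0,0,0,-1,0.005,0.003,0.084,0,0,0,-1,0.005,0.003,0.087,0,0,0,-1,0.005,0.003,0.087,0,0,0,-1])

```text
time: 24.45
tool_pos: [0.5273, -0.285, 0.0267]
tcp_rot: [3.138, 0.139, 0.001]
wrist_force: [-0.6, -0.6, -0.4]
width: 0.346
grip_force: 40.0
```

Emit:
jog_arm(deltas=[0,0,0.0015,0,0,0,-1,0,0,0.0015,0,0,0,0.05,0,0,0.0015,0,0,0,0.05,0,0,0.0015,0,0,0,0.05,0,0,-0.03,0,0,0,0.05,0,0,-0.08,0,0,0,0.05,0,0,-0.13,0,0,0,0.05,0,0,-0.18,0,0,0,0.05])

```text
time: 25.25
tool_pos: [0.5267, -0.2854, 0.2078]
tcp_rot: [3.138, 0.137, -0.0]
wrist_force: [0.1, -0.5, -0.6]
width: 0.527
grip_force: 0.0
```

```bash
python3 - <<'E'
from h import *
go(.625,.10,.29,2)
E
```

```text
mm [ 131.5 -375.3  -82.3] deg [ 1.000e-02  3.000e-02 -8.699e+01]
```

Emit:
jog_arm(deltas=[0.13,-0.375,-0.09,0,0,-87,-0.45,0.13,-0.375,-0.09,0,0,-87,-0.45,0.13,-0.375,-0.09,0,0,-87,-0.45,0.13,-0.375,-0.09,0,0,-87,-0.45,0.13,-0.375,-0.09,0,0,-87,-0.45,0.13,-0.375,-0.09,0,0,-87,-0.45,0.13,-0.375,-0.09,0,0,-87,-0.45,0.13,-0.375,-0.09,0,0,-87,-0.45])

```text
time: 26.05
tool_pos: [0.6223, 0.0948, 0.2951]
tcp_rot: [2.506, 1.893, 0.0]
wrist_force: [0.8, -0.2, 0.9]
width: 0.273
grip_force: 0.0
```

```bash
python3 - <<'E'
from h import *
go(.627,.242,.29,2)
T=read_camera("top");S=read_camera("scene")
a=T["color"][190:290,380:520];b=S["color"][130:290,360:560]; d=S["color"][210:310,110:250]
f=lambda i:cv2.resize(i,(560,int(560*i.shape[0]/i.shape[1])))
cv2.imwrite("pics/h6.png",cv2.resize(np.vstack([f(a),f(d)]),None,fx=.7,fy=.7))
E
```

```text
mm [142.9 -35.7   5. ] deg [  0.05   0.03 -17.88]
```

View pics/h6.png

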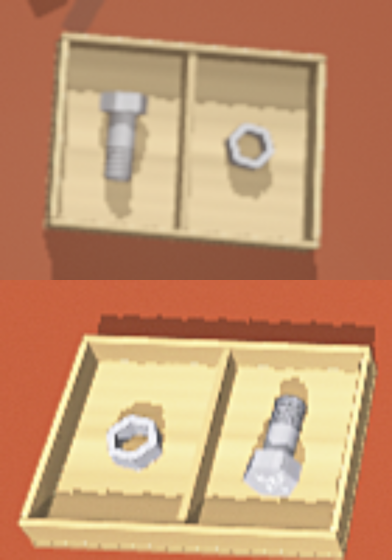

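The short bolt (122,135) and small nut (248,147) lie flat, one in each tray compartment. Now shut the lid.

Emit:
jog_arm(deltas=[0.143,-0.036,0,0,0,-17.9,-0.45,0.143,-0.036,0,0,0,-17.9,-0.45,0.143,-0.036,0,0,0,-17.9,-0.45,0.143,-0.036,0,0,0,-17.9,-0.45,0.143,-0.036,0,0,0,-17.9,-0.45,0.143,-0.036,0,0,0,-17.9,-0.45])

```text
time: 26.75
tool_pos: [0.6275, 0.2391, 0.294]
tcp_rot: [2.19, 2.252, -0.002]
wrist_force: [-1.1, -0.0, 0.6]
width: 0.273
grip_force: 0.0
```

```bash
python3 - <<'E'
from h import *
go(.627,.242,.189,2)
E
```

```text
mm [  3.1  -0.4 105. ] deg [-0.03  0.08 -0.4 ]
```

Emit:
jog_arm(deltas=[0.003,0,0.04,0,0,-0.4,-0.45,0.003,0,0.075,0,0,-0.4,-0.45,0.003,0,0.095,0,0,-0.4,-0.45,0.003,0,0.105,0,0,-0.4,-0.45,0.003,0,0.105,0,0,-0.4,-0.45,0.003,0,0.105,0,0,-0.4,-1,0.003,0,0.105,0,0,-0.4,-1,0.003,0,0.105,0,0,-0.4,-1])

```text
time: 27.55
tool_pos: [0.6282, 0.2426, 0.1906]
tcp_rot: [2.179, 2.26, 0.001]
wrist_force: [0.2, -2.9, -0.8]
width: 0.106
grip_force: 39.2
```

Emit:
jog_arm(deltas=[0,0,0,0,0,0,-1,0,0,0,0,0,0,-1])

```text
time: 27.75
tool_pos: [0.6282, 0.2426, 0.1906]
tcp_rot: [2.179, 2.26, 0.001]
wrist_force: [-0.1, -5.6, 2.3]
width: 0.109
grip_force: 39.4
```

Emit:
jog_arm(deltas=[0,-0.013,-0.004,0,0,0,-1,0,-0.0265,-0.0065,0,0,0,-1,0,-0.04,-0.0075,0,0,0,-1,0,-0.0535,-0.0075,0,0,0,-1,0,-0.067,-0.006,0,0,0,-1,0,-0.0805,-0.003,0,0,0,-1,0,-0.0935,0.0015,0,0,0,-1,0,-0.106,0.007,0,0,0,-1])

```text
time: 28.55
tool_pos: [0.5235, 0.2389, 0.1853]
tcp_rot: [2.177, 2.258, 0.006]
wrist_force: [1.4, -7.3, 6.7]
width: 0.106
grip_force: 42.8
```

Emit:
jog_arm(deltas=[0,-0.012,0.007,0,0,0,-1,0,-0.023,0.015,0,0,0,-1,0,-0.0335,0.024,0,0,0,-1,0,-0.043,0.034,0,0,0,-1,0,-0.0515,0.045,0,0,0,-1,0,-0.059,0.0565,0,0,0,-1,0,-0.065,0.069,0,0,0,-1,0,-0.07,0.081,0,0,0,-1])

```text
time: 29.35
tool_pos: [0.4522, 0.2361, 0.1019]
tcp_rot: [2.177, 2.26, 0.001]
wrist_force: [2.1, -8.0, 2.4]
width: 0.109
grip_force: 46.7
```

Emit:
jog_arm(deltas=[0,-0.001,0.003,0,0,0,-1,0,-0.001,0.006,0,0,0,-1,0,-0.001,0.006,0,0,0,-1,0,-0.001,0.006,0,0,0,-1])

```text
time: 29.75
tool_pos: [0.451, 0.2364, 0.0985]
tcp_rot: [2.179, 2.261, -0.001]
wrist_force: [-6.9, -9.3, 18.9]
width: 0.109
grip_force: 48.2
```

Emit:
jog_arm(deltas=[0,-0.002,0.002,0,0,0,-1,0,-0.002,0.002,0,0,0,-1,0,-0.002,0.002,0,0,0,-1])

```text
time: 30.05
tool_pos: [0.451, 0.2364, 0.0983]
tcp_rot: [2.176, 2.26, 0.004]
wrist_force: [-6.6, -12.1, 26.0]
width: 0.106
grip_force: 49.0
```

The lid is stopped against the box. Release and withdraw.

Emit:
jog_arm(deltas=[0,0,-0.002,0,0,0,0.2,0,0,-0.002,0,0,0,0.2,0,0,-0.002,0,0,0,0.2,0,0,-0.03,0,0,0,0.2,0,0,-0.07,0,0,0,0.2,0,0,-0.11,0,0,0,0.2,0,0,-0.15,0,0,0,0.2])

```text
time: 30.75
tool_pos: [0.4479, 0.237, 0.2439]
tcp_rot: [-2.18, -2.261, 0.002]
wrist_force: [-0.2, 0.7, 0.1]
width: 0.598
grip_force: 0.0
```

Emit:
jog_arm(deltas=[0.18,-0.05,0,0,0,0,0.2,0.18,-0.05,0,0,0,0,0.2,0.18,-0.05,0,0,0,0,0.2,0.18,-0.05,0,0,0,0,0.2,0.18,-0.05,0,0,0,0,0.2,0.18,-0.05,0,0,0,0,0.2])

```text
time: 31.35
tool_pos: [0.3912, 0.4155, 0.2422]
tcp_rot: [2.178, 2.264, -0.003]
wrist_force: [0.5, 0.7, -1.3]
width: 0.602
grip_force: 0.0
```

```bash
python3 - <<'E'
from h import *
T=read_camera("top");S=read_camera("scene")
cv2.imwrite("pics/h7.png",np.vstack([cv2.resize(T["color"][130:340,140:510],(740,420))[:,:],cv2.resize(S["color"][170:300,360:560],(740,481))])[:, :] if 0 else cv2.resize(np.vstack([cv2.resize(T["color"][130:340,140:510],(740,420)),cv2.resize(S["color"][150:290,300:560],(740,398))]),None,fx=.72,fy=.72,interpolation=cv2.INTER_AREA))
E
```

```text
(no output)
```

View pics/h7.png

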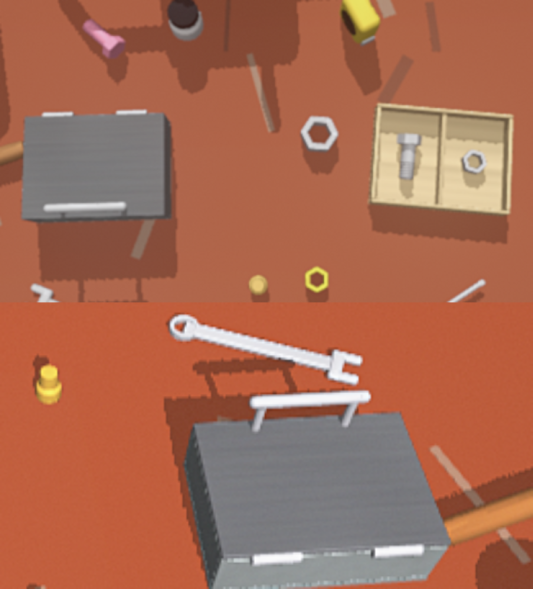

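It looks shut, the large nut and look-alikes are where they were. As a check I'll press the lid lightly with the closed fingertips.

```bash
python3 - <<'E'
from h import *
go(.495,.234,.2,2)
E
```

```text
mm [-183.6   96.6   42.7] deg [-0.05  0.09  0.07]
```

Emit:
jog_arm(deltas=[-0.183,0.097,0,0,0,0,-1,-0.183,0.097,0,0,0,0,-1,-0.183,0.097,0,0,0,0,-1,-0.183,0.097,0,0,0,0,-1,-0.183,0.097,0.042,0,0,0,-1,-0.183,0.097,0.09,0,0,0,-1,-0.183,0.097,0.13,0,0,0,-1,-0.183,0.097,0.15,0,0,0,-1])

```text
time: 32.25
tool_pos: [0.493, 0.2321, 0.089]
tcp_rot: [-2.183, -2.256, 0.01]
wrist_force: [-0.2, 0.3, -0.4]
width: 0.0
grip_force: 0.0
```

Emit:
jog_arm(deltas=[0,0,0.005,0,0,0,-1,0,0,0.01,0,0,0,-1,0,0,0.013,0,0,0,-1,0,0,0.013,0,0,0,-1])

```text
time: 32.65
tool_pos: [0.4966, 0.2356, 0.0815]
tcp_rot: [2.18, 2.26, 0.003]
wrist_force: [0.0, -0.6, 0.3]
width: 0.001
grip_force: 0.0
```

Emit:
jog_arm(deltas=[0,0,0.002,0,0,0,-1,0,0,0.004,0,0,0,-1,0,0,0.005,0,0,0,-1,0,0,0.005,0,0,0,-1])

```text
time: 33.05
tool_pos: [0.4967, 0.236, 0.0784]
tcp_rot: [2.179, 2.261, 0.002]
wrist_force: [-4.1, -2.8, 16.1]
width: 0.002
grip_force: 7.6
```

Contact is at 61.4 mm, against 61.5 mm for a shut lid. Withdrawing and handing in.

Emit:
jog_arm(deltas=[0,0,-0.05,0,0,0,-1,0,0,-0.1,0,0,0,-1,0,0,-0.15,0,0,0,-1,0,0,-0.15,0,0,0,-1,0,0,-0.15,0,0,0,-1])

```text
time: 33.55
tool_pos: [0.4969, 0.2362, 0.228]
tcp_rot: [2.179, 2.26, 0.007]
wrist_force: [-0.6, 0.1, -0.7]
width: -0.002
grip_force: 0.0
```

```bash
python3 -c "
from workcell import finish_job
print(finish_job())"
```

```text
the job is handed in; nothing more can be done
None
```

Both kits are made up and handed in at about 34 s of robot time: long bolt and bearing in the box with its lid fully shut, short bolt and small nut in the tray, and the large nut and look-alikes not touched.

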